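Load a plywood sample slide under the marking jig's spring clip

TASK

First lift the spring clip on the marking jig until it stays up by itself. Then draw the plywood sample slide straight out of the storage dock by its upright grip, lay it on the jig's bed and push it under the raised clip, fully home against the end stop, keeping it level all the way. Last, lower the clip so that it presses on the slide and let go; leave the other things on the bench where they are.

Things in the scene. Friction and masses are not known exactly. Their poses are not given: they have to be found in the camera images.
- jig: Fixed plywood marking jig flat on the table. Origin: on the table, on the bed's centre line, 75 mm short of the end stop; x runs along the bed to the stop and hinge (roughly away from the robot), z up. Bed 255 x 90 mm (x -115 to +140), top 10 mm above the table. The slide enters from the -x end, between two low guide rails; when it is home its grip stands at jig x = -48 mm.
- jig_stop (a point): Foot of the jig's end stop: jig x = +75, y = 0, z = 10 mm, axes as the jig's. The stop is a low bar across the bed, its top 20 mm above the table. The guide rails (tops 16 mm above the table) leave a gap 56 mm wide from the stop to 60 mm before it, then flare out to a mouth about 79 mm wide 97 mm before it.
- clip_hinge (a point): Hinge axis of the spring clip, on the jig at x = +90, y = 0, z = 32 mm; the axis runs along the jig's y. Axes as the jig's.
- clip_knob (a point): Centre of the clip's black finger knob, a cylinder 16 mm across, 18 mm long, lying along the jig's y at the upturned free end of the bent steel strap (14 mm wide). Pinch it from above, fingers along the jig's y; it can turn between the fingers. Clip down: 95 mm from the hinge along the jig's -x, 52 mm above the table. It swings on a 97 mm radius. Its axes turn with the clip.
- clip (a joint): Clip angle: 0 = down (at the start), grows as the free end rises, stop at 0.75. Over-centre spring: below about 0.4 rad it snaps down, above it snaps up to 0.75 and stays. Needs about 3 N at the knob. On the slide it rests near 0.08, its foot (60 mm from the hinge) pressing. Raised: knob 56 mm from the hinge along the jig's -x, 111 mm above the table; foot some 40 mm over the bed.
- rack: Fixed storage dock that holds the slide. Origin: on the table under the middle of its channel; x along the channel to its closed end (roughly away from the robot), z up. Lips cover the slide's edges from x = -40 to +40 mm; floor at z = 10, lip tops 22.5 mm; clearance 1.5 mm each side and above. Bare floor on to x = -105. The slide is free once its far end has passed x = -40 mm: a pull of up to 80 mm to -x.
- slide_grip (a point): Where to pinch the sample slide's upright grip from above: on its centre line, 13 mm below its top, 28 mm above the slide's underside. Slide: plywood plate 140 x 50 x 6 mm, 50 to 100 g. Grip: block 28 mm long (x), 12 mm thick (y), rising 35 mm above the plate, centred 17 mm from the plate's near end. x points along the slide to its far end (goes in first), z up.
- slide_tip (a point): Middle of the slide's far end face, 3 mm above its underside; 123 mm from the grip along the slide's x. Axes as for the slide.
- spinner: Bystander: small flat three-armed plywood spinner, 90 mm across, 6 mm high. Origin: centre of its underside.
- carton: Bystander: white box 60 x 60 x 45 mm. Origin: centre of its underside.
- flask: Bystander: pale plastic bottle with an orange cap, 72 mm across, 190 mm high. Origin: centre of its underside.
- pencup: Bystander: blue cup, 70 mm across, 80 mm high. Origin: centre of its underside.
Not all that is in view belongs to the job. What is shaped like the part that bears slide_grip but yellow is not meant.

How it is judged:
By the outcome, as a careful person would: the job done as asked, in the order asked, and still so for the second after the job is handed in, with the robot touching nothing.
It also fails if it takes over 72 s, if anything falls off the work surface, if the arm or the gripper's body presses on something with over 40 N, if the wrist force passes 120 N, or if a joint passes its speed limit or range.

ROBOT

A 7-joint arm with a two-finger parallel gripper is mounted at the origin on the work surface. World frame = base frame: x ahead of the robot, y to its left, z up, the work surface at z = 0. Lengths are in mm, angles in rad, forces in N, time in s.
With the tool pointing down it reaches from about 375 to 925 mm from the base axis. Payload 3.1 kg.
Tool frame: the origin (TCP) lies midway between the tips of the shut fingers; the grasp point (between the pads) lies 19 mm behind it; z points along the fingers, y is the line along which they close (so a half turn about z gives the same grasp; the last joint's range is limited). The gripper opens to 85 mm and grips with 20 to 120 N. Pads are 22 mm wide; open, the fingers measure 114 mm over their backs; the gripper's body (76 mm by 85 mm) begins 54 mm behind the grasp point. The pads swing forward as they close: fully open they stand 13 mm farther back than shut.
Start: joints at [-0.098, 0.383, 0.044, 1.598, -0.018, 1.161, -0.05], TCP at [650.002, 0.022, 231.269] pointing down, gripper open.
Joint ranges: [-2.61, 2.61], [-0.41, 2.15], [-1.48, 1.57], [0, 2.5], [-1.57, 4.71], [0.05, 1.97], [-2.85, 2.85]. Speed limits (rad/s): [2.79, 2.79, 3.14, 3.14, 3.14, 3.14, 3.14].

INTERFACE

Orientations are given as a unit quaternion [w, x, y, z].
In Python, from plant import sense, get_image, camera_model, job_done, outline_of gives the robot as it stands.
- The arm moves only by the tool carry_out, never from a script. Its argument "targets" is a list of rows, each an object with "linear": the shift along the tool's x, y, z in units of 40 mm (1.0 is 40 mm), a list of three; "rotation": the turn, a rotation vector about the tool's x, y, z in units of 2 rad (1.0 is 2 rad), a list of three. A call has 1 to 10 rows; each row shifts and turns the commanded pose from where the row before left it, along the tool's axes as they then stand; what a row does not reach is not made up. A row lasts 1/8 s, in which the tool goes at most 62.5 mm and 10.7 degrees, less where a joint would pass 70% of its speed; a pose out of reach is approached as far as the arm can. A call with a number of a shift or a turn outside -1 to 1 is refused whole. A call with a gripper value outside its range is refused whole. "hand" is the closure, from 0 (fully open) to 1 (shut), set as the call begins (left out, the last holds). The fingers move at their own pace and stop on an object; "grip_force" is the grip in N (left out, the last holds). Time passes only in rows, so rows that do not move let the fingers close. It gives the time, the measured TCP pose, the force, the opening and the grip force at its end, in the units of the state.
- sense(): the state, without advancing time (a new reading comes with each control period).
- get_image(name): name is "scene" or "side" or "wrist"; returns the picture (384x512x3 uint8, red, green, blue); there is no depth.
- camera_model(name): a dict with "fx", "fy", "cx", "cy" (pixels), "R" (3x3) and "t" (3): a world point X has camera coordinates R X + t. Camera axes: x right, y down, z forward; pixel columns grow to the right and rows downward; lengths in mm; the calibration is good to about 2 mm. A picture is of the moment at which its call begins: read the wrist's pose just before it. camera_model takes no time and is no camera call; for the wrist camera it gives the pose at the moment of the call.
- job_done(): hands the job in; it is judged then, once.
Trained networks look in the newest picture that a camera, given by its name, has taken for a name from the list of things; names that differ only in an ending like _2 or _b are one class to them, and where a whole thing is asked for, a point or a joint stands for the part that bears it (a point fixed in the world has none). Each returns a list of dicts, best first, with "score" (0 to 1); they miss things now and then, are a little off and sometimes report something else, mostly with a low value. They report only what shows in the picture. A call takes as long as a camera call. They do not tell look-alikes from the thing itself.
- outline_of(query, camera): "mask" (384x512 bool, what is visible of it) and "pixel" ([column, row] in pixels, amid what is visible of it).
The state is a dict: "time_s": time; "q": joint angles; "qvel": joint speeds; "effort": joint torques, N m; "tool_pos": TCP position; "eef_rot": TCP orientation; "contact_force": force on the tool from outside, world axes, zero at the start; "torque": the same for the moment, N m; "gripper_width": finger opening in mm; "finger_force": force on a finger pad.
Only numpy, scipy, OpenCV 4.12 (cv2) and the standard library are available. Lean on these libraries where they do the work, as an engineer would, in place of code of your own. Each camera call takes 0.05 s, during which the arm holds its last target. There are 200 camera calls.

## Working session

There is one attempt and no reset: what is moved stays moved. The work goes in short steps, Python scripts to look and compute and a tool call to move; the robot and the scene stay as the last step left them, time stands still between calls to the robot, and variables do not carry over. Pictures are saved under pics/ and viewed, at most 10 in all, crops included, and the job is handed in when it is done.

Besides the shell and the picture viewer there is one more tool, called after "Emit:" as a command line: name --argument value ..., lists and objects as JSON in quotes. carry_out: Moves the arm, as the interface text tells. Shifts and turns lie within -1 to 1; 1 stands for 40 mm of shift or 2 rad of turn. Its arguments: {"type":"object","properties":{"targets":{"type":"array","items":{"type":"object","properties":{"linear":{"type":"array","items":{"type":"number"}},"rotation":{"type":"array","items":{"type":"number"}}}}},"hand":{"type":"number"},"grip_force":{"type":"number"}},"required":["targets"]}

```bash
ls; mkdir -p pics; python3 - <<'E'
from plant import *
import cv2,numpy as np
s=sense();print(s['time_s'],s['tool_pos'],s['eef_rot'],s['contact_force'],s['gripper_width'])
ims=[]
for c in ['scene','side']:
    im=get_image(c)[:,:,::-1].copy();cv2.imwrite(f'pics/{c}0.png',im)
    m=camera_model(c);print(c,m['fx'],m['cx'],m['cy'],np.round(m['R'],3).tolist(),np.round(m['t'],1))
    for q in ['jig','clip_knob','clip','rack','slide_grip','spinner','carton','flask','pencup']:
        for d in outline_of(q,c)[:3]:
            print(c,q,round(d['score'],2),np.round(d['pixel']),d['mask'].sum())
E
```

```text
pics
0.0 [ 6.49051288e+02 -7.33631522e-03  2.29897013e+02] [-0.0008732   0.70708468  0.70712768 -0.00097092] [ 0.22068766  0.07675583 -0.37789184] 85.33656669054241
scene 381.3993751078586 255.47194738989032 182.46302852176478 [[0.577, 0.817, 0.008], [0.677, -0.473, -0.565], [-0.457, 0.331, -0.825]] [-273.  -313.5 1601.6]
scene jig 0.89 [331. 198.] 1427
scene clip_knob 0.71 [331. 194.] 123
scene clip 0.67 [333. 195.] 117
scene rack 0.77 [240. 254.] 540
scene rack 0.41 [369. 144.] 765
scene slide_grip 0.83 [229. 235.] 518
scene slide_grip 0.74 [274. 286.] 709
scene slide_grip 0.72 [253. 185.] 42
scene spinner 0.57 [256. 183.] 92
scene carton 0.61 [305. 244.] 451
scene carton 0.61 [230. 236.] 485
scene flask 0.65 [369. 143.] 752
scene pencup 0.92 [167. 284.] 598
side 478.36721903802834 250.12893660318497 194.7304573470518 [[0.996, -0.086, -0.021], [-0.075, -0.697, -0.713], [0.047, 0.712, -0.701]] [-503.5  101.5 1360.9]
side jig 0.58 [291. 168.] 1665
side clip_knob 0.58 [300. 161.] 97
side clip 0.7 [296. 159.] 128
side rack 0.82 [311. 269.] 1008
side slide_grip 0.91 [286. 262.] 750
side slide_grip 0.9 [292. 216.] 749
side slide_grip 0.84 [242. 317.] 1113
side spinner 0.72 [240. 214.] 80
side spinner 0.28 [313. 267.] 921
side carton 0.6 [340. 205.] 640
side flask 0.96 [268. 110.] 887
side pencup 0.68 [331. 340.] 1166
```

View pics/scene0.png

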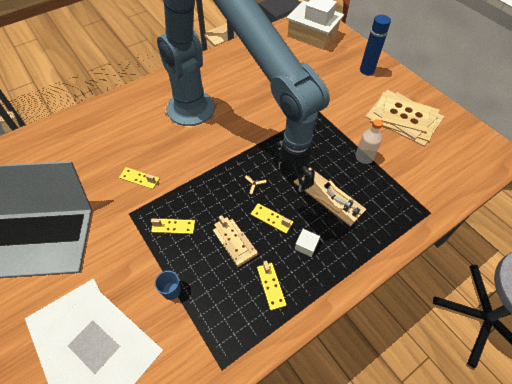

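View pics/side0.png

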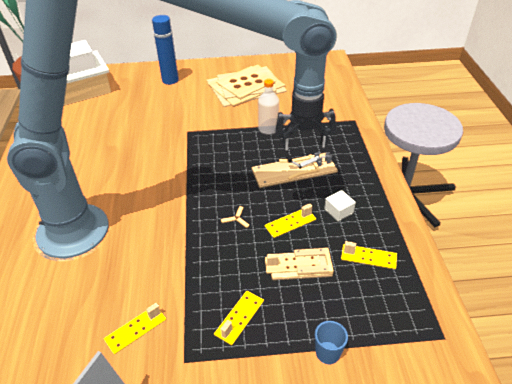

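The scene picture shows the plywood slide in its dock at about (237,240), with its grip at (224,222). The jig is at (335,200), partly behind the gripper. Things that could be taken for the slide are the four yellow plates: (272,218), (272,286), (173,226) and (139,178). In the side view the dock is at (300,264) with the grip at (272,261), and the jig is at (295,170). I choose the plywood one in the dock.

```bash
cat > h.py <<'E'
from plant import *
import numpy as np, cv2
from scipy.spatial.transform import Rotation as Ro
def proj(m,X):
    p=np.atleast_2d(X)@np.array(m['R']).T+m['t']; return np.c_[m['fx']*p[:,0]/p[:,2]+m['cx'],m['fy']*p[:,1]/p[:,2]+m['cy']]
def ray(m,uv):
    uv=np.atleast_2d(uv).astype(float);d=np.c_[(uv[:,0]-m['cx'])/m['fx'],(uv[:,1]-m['cy'])/m['fy'],np.ones(len(uv))]
    R=np.array(m['R']);return -R.T@np.array(m['t']),d@R
def onz(m,uv,z):
    c,d=ray(m,uv);return c+d*((z-c[2])/d[:,2])[:,None]
def tri(pairs):
    A=0;b=0
    for m,uv in pairs:
        c,d=ray(m,uv);d=d[0]/np.linalg.norm(d[0]);P=np.eye(3)-np.outer(d,d);A=A+P;b=b+P@c
    return np.linalg.solve(A,b)
def top(m,im,x0,x1,y0,y1,z,s):
    # rectified view of plane z: up = +x, left = +y ; s px/mm
    w=np.array([[x1,y1,z],[x1,y0,z],[x0,y0,z],[x0,y1,z]],float)
    W,H=int((y1-y0)*s),int((x1-x0)*s)
    M=cv2.getPerspectiveTransform(proj(m,w).astype(np.float32),np.float32([[0,0],[W,0],[W,H],[0,H]]))
    return cv2.warpPerspective(im,M,(W,H))
E
python3 - <<'E'
from h import *
ms,md=camera_model('scene'),camera_model('side')
for n,a,b in [('rackgrip',(224,221),(272,260)),('knob',(331,194),(300,161)),('flaskcap',(378,124),(268,84)),('carton',(306,243),(340,205))]:
    print(n,tri([(ms,a),(md,b)]).round())
print('rack mask ',onz(ms,(240,254),15).round(),onz(md,(300,264),15).round())
m=camera_model('wrist');print(m['fx'],m['cx'],m['cy'],np.round(m['R'],3).tolist(),(-np.array(m['R']).T@m['t']).round(1))
im=get_image('wrist')[:,:,::-1].copy();cv2.imwrite('pics/w0.png',im)
E
```

```text
rackgrip [ 547. -181.   25.]
knob [678. 173.  46.]
flaskcap [605. 426. 172.]
carton [766.  -8.  26.]
rack mask  [[ 672. -201.   15.]] [[ 619. -194.   15.]]
345.8799577340211 254.98444027276065 187.66770442175067 [[1.0, -0.0, -0.0], [0.0, -0.954, 0.3], [-0.0, -0.3, -0.954]] [649.8  75.9 373.8]
```

View pics/w0.png

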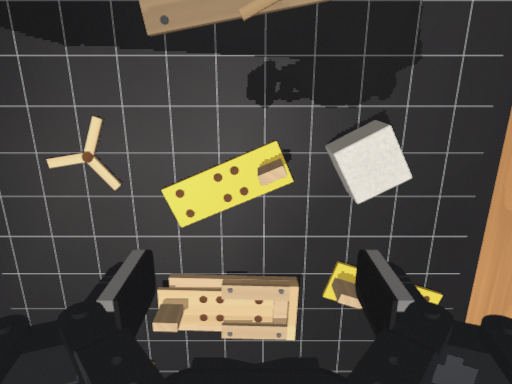

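The wrist view shows the dock with the plywood slide at (228,305), its grip at (172,313) on the near end. A yellow look-alike lies at (228,185) and the jig at the top edge. That confirms the choice. Next I turn the tool 90° and go above the jig.

Emit:
carry_out --targets '[{"linear": [1,0.2,0],"rotation": [0,0,0]},{"linear": [1,0.2,0],"rotation": [0,0,0]},{"linear": [1,0.2,0],"rotation": [0,0,0]},{"linear": [1,0.2,0],"rotation": [0,0,0]},{"linear": [0.25,0.2,0],"rotation": [0,0,-0.08]},{"linear": [0,0,0],"rotation": [0,0,-0.0875]},{"linear": [0,0,0],"rotation": [0,0,-0.0875]},{"linear": [0,0,0],"rotation": [0,0,-0.0875]},{"linear": [0,0,0],"rotation": [0,0,-0.0875]},{"linear": [0,0,0],"rotation": [0,0,-0.0875]}]' --hand 0

```text
time_s: 2.3
tool_pos: [690.0, 169.9, 231.1]
eef_rot: [-0.0, 0.262, 0.965, -0.0]
contact_force: [0.8, -0.9, -0.1]
gripper_width: 85.3
finger_force: 0.0
```

Emit:
carry_out --targets '[{"linear": [0,0,0],"rotation": [0,0,-0.0875]},{"linear": [0,0,0],"rotation": [0,0,-0.0875]},{"linear": [0,0,0],"rotation": [0,0,-0.0875]},{"linear": [0,0,0],"rotation": [0,0,0]}]'

```text
time_s: 2.8
tool_pos: [690.0, 169.8, 231.1]
eef_rot: [-0.0, 0.007, 1.0, 0.0]
contact_force: [-0.4, 0.3, 0.2]
gripper_width: 85.5
finger_force: 0.0
```

```bash
python3 - <<'E'
from h import *
s=sense();print(s['time_s'],s['tool_pos'],s['eef_rot'],s['q'])
m=camera_model('wrist');im=get_image('wrist')[:,:,::-1].copy()
np.save('w1.npy',im)
for q in ['jig','clip_knob','clip']:
    for d in outline_of(q,'wrist')[:3]: print(q,round(d['score'],2),np.round(d['pixel']),d['mask'].sum(),onz(m,d['pixel'],52).round(1))
cv2.imwrite('pics/w1.png',im)
import json;json.dump({k:np.array(v).tolist() for k,v in m.items()},open('w1.json','w'))
E
```

```text
2.8 [690.03916967 169.79037977 231.12691449] [-1.34732822e-04  6.54344805e-03  9.99978577e-01  1.07236485e-04] [-0.09313193  0.5178441  -0.29424669  1.41736888  0.152661    1.22895061
  1.15555311]
jig 0.93 [266. 112.] 20964 [[642.4 179.2  52. ]]
clip_knob 0.64 [278. 150.] 1594 [[677.4 190.4  52. ]]
clip 0.82 [274. 155.] 1553 [[681.8 186.7  52. ]]
```

View pics/w1.png

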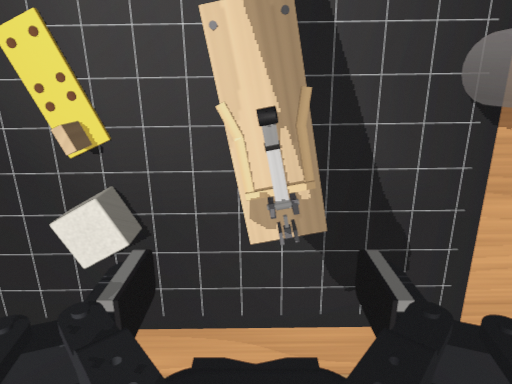

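The wrist picture shows the jig with the knob at (267,116), the hinge at (283,205), the end stop at about (280,187) and the far bed corners at (250,243) and (326,231).

```bash
python3 - <<'E'
from h import *
import json
m=json.load(open('w1.json'))
c=onz(m,[(250,243),(326,231),(203,8),(295,0)],10);print(c.round(1))
k=onz(m,(267,116),52)[0];print('knob',k.round(1))
h=onz(m,(283,205),36)[0];print('hinge',h.round(1))
d=c[1]-c[0];print('width',np.linalg.norm(d),'yaw end',np.degrees(np.arctan2(-d[0],d[1])))
# mask edges
for q in ['jig']:
    mk=outline_of(q,'wrist')[0]['mask'].astype(np.uint8)
    r=np.arange(5,90,2);L=[(np.where(mk[i])[0].min(),i) for i in r];R=[(np.where(mk[i])[0].max(),i) for i in r]
    for e in (L,R):
        p=onz(m,e,10)[:,:2];f=np.polyfit(p[:,0],p[:,1],1);print('edge yaw',np.degrees(np.arctan(f[0])),'y at x=690',np.polyval(f,690))
E
```

```text
[[794.3 161.7  10. ]
 [780.2 249.   10. ]
 [548.2 121.4  10. ]
 [542.5 208.4  10. ]]
knob [645.5 180.4  52. ]
hinge [738.3 197.3  36. ]
width 88.46304554387281 yaw end 9.157120920538555
edge yaw 10.334212291654424 y at x=690 143.0680741989353
edge yaw 11.24844110087318 y at x=690 235.04989545625864
```

Checks: knob to hinge 94 mm, bed width 88–90 mm, knob to far end 144 mm. All match the given sizes. The jig origin is about (650,181) with yaw 10.2°.

Emit:
carry_out --targets '[{"linear": [0,0,0],"rotation": [0,0,-0.048]},{"linear": [0,0,0],"rotation": [0,0,-0.0475]},{"linear": [0.5,0.23,0.8],"rotation": [0,0,0]},{"linear": [0.55,0.23,0.8],"rotation": [0,0,0]},{"linear": [0,0,0.8],"rotation": [0,0,0]},{"linear": [0,0,0.6],"rotation": [0,0,0]},{"linear": [0,0,0],"rotation": [0,0,0]}]' --hand 0.3

```text
time_s: 3.92
tool_pos: [643.3, 179.8, 108.7]
eef_rot: [-0.003, -0.09, 0.996, -0.001]
contact_force: [-0.7, 0.2, -0.9]
gripper_width: 59.9
finger_force: 0.0
```

```bash
python3 - <<'E'
from h import *
s=sense();print(s['time_s'],s['tool_pos'],s['eef_rot'],s['gripper_width'])
m=camera_model('wrist');im=get_image('wrist')[:,:,::-1].copy()
for q in ['clip_knob','clip']:
    for d in outline_of(q,'wrist')[:2]:
        ys,xs=np.where(d['mask']); print(q,round(d['score'],2),np.round(d['pixel']),xs.min(),xs.max(),ys.min(),ys.max())
print(proj(m,[[645.5,180.4,52]]),proj(m,[s['tool_pos']]))
cv2.imwrite('pics/w2.png',im)
E
```

```text
3.925 [643.27988319 179.82890174 108.68906277] [-2.68036331e-03 -8.97169786e-02  9.95963460e-01 -6.82378911e-04] 59.85973704951346
clip_knob 0.65 [257. 258.] 242 271 201 328
clip 0.74 [255. 258.] 242 270 201 328
[[256.49772467 213.84518661]] [[256.34341293 254.27640879]]
```

View pics/w2.png

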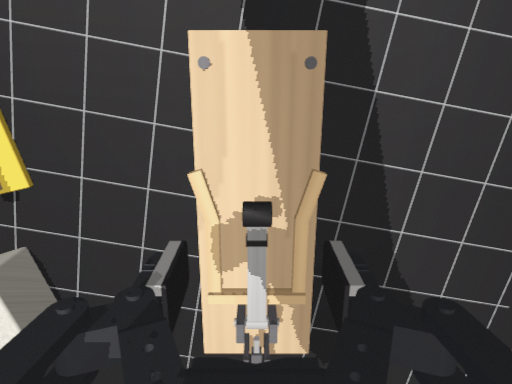

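The picture shows the jig square to the tool, with the knob at (257,214), right where predicted. I descend, pinch and swing the clip up.

Emit:
carry_out --targets '[{"linear": [-0.05,0,0.9],"rotation": [0,0,0]},{"linear": [0,0,0.8],"rotation": [0,0,0]},{"linear": [0,0,0.2],"rotation": [0,0,0]},{"linear": [0,0,0],"rotation": [0,0,0]}]'

```text
time_s: 4.58
tool_pos: [648.0, 181.2, 36.2]
eef_rot: [0.001, -0.09, 0.996, 0.0]
contact_force: [0.3, 0.1, 0.6]
gripper_width: 59.9
finger_force: 0.0
```

Emit:
carry_out --targets '[{"linear": [0,0,0],"rotation": [0,0,0]},{"linear": [0,0,0],"rotation": [0,0,0]},{"linear": [0,0,0],"rotation": [0,0,0]},{"linear": [0,0,0],"rotation": [0,0,0]},{"linear": [0,0,0],"rotation": [0,0,0]},{"linear": [0,0,0],"rotation": [0,0,0]}]' --hand 1 --grip_force 30

```text
time_s: 5.32
tool_pos: [648.3, 181.8, 36.8]
eef_rot: [0.001, -0.09, 0.996, 0.0]
contact_force: [-1.4, 0.4, 6.5]
gripper_width: 17.3
finger_force: 33.2
```

Emit:
carry_out --targets '[{"linear": [-0.04,0,-0.18]},{"linear": [-0.06,0,-0.17]},{"linear": [-0.07,0,-0.17]},{"linear": [-0.08,0,-0.16]},{"linear": [-0.1,0,-0.155]},{"linear": [-0.1,0,-0.15]},{"linear": [-0.12,0,-0.14]},{"linear": [-0.12,0,-0.13]},{"linear": [-0.12,0,-0.1]},{"linear": [-0.12,0,-0.1]}]'

```text
invalid input
```

Emit:
carry_out --targets '[{"linear": [-0.04,0,-0.18],"rotation": [0,0,0]},{"linear": [-0.06,0,-0.17],"rotation": [0,0,0]},{"linear": [-0.07,0,-0.17],"rotation": [0,0,0]},{"linear": [-0.08,0,-0.16],"rotation": [0,0,0]},{"linear": [-0.1,0,-0.155],"rotation": [0,0,0]},{"linear": [-0.1,0,-0.15],"rotation": [0,0,0]},{"linear": [-0.12,0,-0.14],"rotation": [0,0,0]},{"linear": [-0.12,0,-0.13],"rotation": [0,0,0]},{"linear": [-0.12,0,-0.1],"rotation": [0,0,0]},{"linear": [-0.12,0,-0.1],"rotation": [0,0,0]}]'

```text
time_s: 6.58
tool_pos: [684.3, 188.1, 94.4]
eef_rot: [0.0, -0.09, 0.996, 0.0]
contact_force: [-0.3, 2.8, -1.2]
gripper_width: 17.3
finger_force: 31.4
```

Emit:
carry_out --targets '[{"linear": [0,0,0],"rotation": [0,0,0]},{"linear": [0,0,0],"rotation": [0,0,0]}]'

```text
time_s: 6.82
tool_pos: [684.5, 188.2, 94.5]
eef_rot: [0.001, -0.09, 0.996, 0.0]
contact_force: [-2.0, 3.9, 3.5]
gripper_width: 17.3
finger_force: 31.7
```

Emit:
carry_out --targets '[{"linear": [0,0,0],"rotation": [0,0,0]},{"linear": [0,0,0],"rotation": [0,0,0]},{"linear": [0,0,0],"rotation": [0,0,0]},{"linear": [0,0,0],"rotation": [0,0,0]},{"linear": [0,0,-0.5],"rotation": [0,0,0]},{"linear": [0,0,-1],"rotation": [0,0,0]},{"linear": [0,0,-1],"rotation": [0,0,0]},{"linear": [0.5,0,-0.5],"rotation": [0,0,0]},{"linear": [0,0,0],"rotation": [0,0,0]}]' --hand 0.3

```text
time_s: 7.95
tool_pos: [665.5, 185.2, 218.3]
eef_rot: [0.003, -0.09, 0.996, 0.001]
contact_force: [1.2, 0.6, 0.6]
gripper_width: 59.8
finger_force: 0.0
```

```bash
python3 - <<'E'
from h import *
s=sense();print(s['time_s'],s['tool_pos'],s['eef_rot'],s['contact_force'],s['gripper_width'])
m=camera_model('wrist');im=get_image('wrist')[:,:,::-1].copy()
for q in ['clip_knob']:
    for d in outline_of(q,'wrist')[:2]:
        ys,xs=np.where(d['mask']); print(q,round(d['score'],2),np.round(d['pixel']),xs.min(),xs.max(),ys.min(),ys.max())
y=np.radians(10.2);R=np.array([[np.cos(y),-np.sin(y)],[np.sin(y),np.cos(y)]])
for jx,z in [(-5,52),(34,111)]:
    p=np.r_[np.array([650,181])+R@[jx,0],z];print(jx,p,proj(m,p))
ok=[np.r_[np.array([650,181])+R@[x,yy],10] for x,yy in [(-115,45),(-115,-45)]];print(proj(m,ok))
cv2.imwrite('pics/w3.png',im)
E
```

```text
7.95 [665.5075528  185.16121526 218.27891004] [ 3.44949786e-03 -9.04117106e-02  9.95898275e-01  6.69779315e-04] [1.17633932 0.62260499 0.56768583] 59.81868625099126
clip_knob 0.72 [258. 207.] 242 265 184 235
-5 [645.07902196 180.1145763   52.        ] [[254.40041883 143.03662708]]
34 [683.46265067 187.02088117 111.        ] [[254.0824546  207.16590864]]
[[303.86682985  15.92571757]
 [205.74534067  15.62557126]]
```

View pics/w3.png

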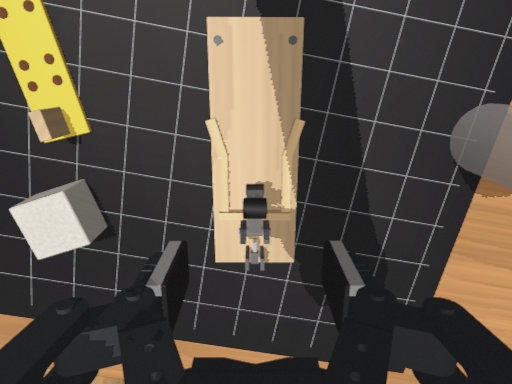

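The clip stands up: the knob is at (255,208) against a prediction of (254,207). Now to the dock.

Emit:
carry_out --targets '[{"linear": [0,0,0],"rotation": [0,0,0.045]},{"linear": [0,0,0],"rotation": [0,0,0.045]},{"linear": [0.2,-1,-0.1],"rotation": [0,0,0]},{"linear": [0.2,-1,-0.1],"rotation": [0,0,0]},{"linear": [0.2,-1,-0.1],"rotation": [0,0,0]},{"linear": [0.2,-1,0],"rotation": [0,0,0]},{"linear": [0.2,-1,0],"rotation": [0,0,0]},{"linear": [0.2,-1,0],"rotation": [0,0,0]},{"linear": [0.2,-1,0],"rotation": [0,0,0]},{"linear": [0.2,-1,0],"rotation": [0,0,0]}]'

```text
time_s: 9.3
tool_pos: [599.5, -137.4, 223.8]
eef_rot: [-0.001, -0.0, 1.0, 0.0]
contact_force: [0.4, 0.2, -0.4]
gripper_width: 59.8
finger_force: 0.0
```

Emit:
carry_out --targets '[{"linear": [0,-0.9,0],"rotation": [0,0,0]},{"linear": [0,-0.4,0],"rotation": [0,0,0]},{"linear": [0,0,0],"rotation": [0,0,0]}]'

```text
time_s: 9.68
tool_pos: [600.0, -189.1, 224.4]
eef_rot: [-0.001, 0.001, 1.0, 0.0]
contact_force: [-0.7, -0.9, 0.3]
gripper_width: 59.5
finger_force: 0.0
```

```bash
python3 - <<'E'
from h import *
s=sense();print(s['time_s'],s['tool_pos'],s['eef_rot'],s['gripper_width'])
m=camera_model('wrist');im=get_image('wrist')[:,:,::-1].copy()
for q in ['rack','slide_grip']:
    for d in outline_of(q,'wrist')[:3]:
        ys,xs=np.where(d['mask']); print(q,round(d['score'],2),np.round(d['pixel']),xs.min(),xs.max(),ys.min(),ys.max())
cv2.imwrite('pics/w4.png',im)
import json;json.dump({k:np.array(v).tolist() for k,v in m.items()},open('w4.json','w'))
E
```

```text
9.675 [ 599.95148597 -189.06909579  224.42664912] [-8.01974208e-04  1.13129466e-03  9.99999009e-01  2.42752483e-04] 59.50080630889039
rack 0.78 [234. 196.] 217 292 101 247
slide_grip 0.86 [136.  22.] 65 184 0 69
slide_grip 0.73 [256. 149.] 230 281 88 221
slide_grip 0.64 [395. 165.] 352 434 101 238
```

View pics/w4.png

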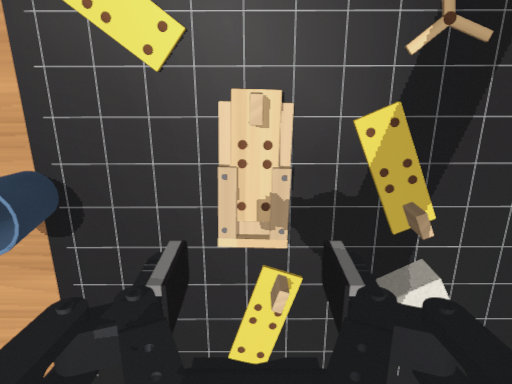

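The dock is at (255,170), with the slide's near end at row 90, columns 231–282, and the grip at (259,110). I take one close crop to fix the grip.

```bash
python3 - <<'E'
import cv2
im=cv2.imread('pics/w4.png')[80:255,205:305]
cv2.imwrite('pics/w4c.png',cv2.resize(im[:120],None,fx=5,fy=5,interpolation=cv2.INTER_CUBIC))
E
```

```text
(no output)
```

View pics/w4c.png

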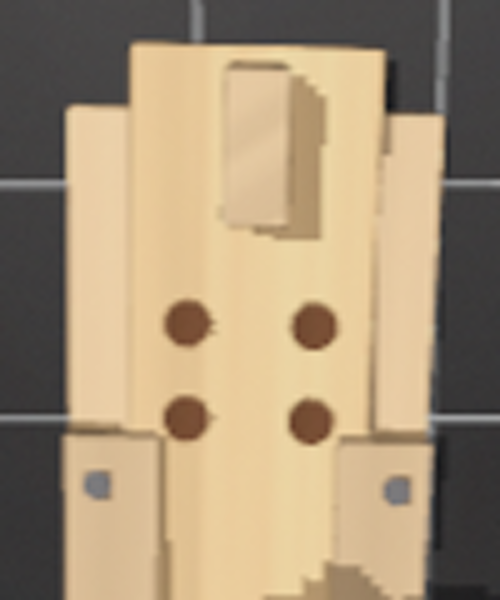

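The crop shows the grip's top face at about (256.6,109) in full-image pixels, and the plate's near corners at (231.2,88.6) and (282.2,89.8).

```bash
python3 - <<'E'
from h import *
import json
m=json.load(open('w4.json'))
f=lambda l:np.array(l)/5+[205,80]
g=onz(m,f([(228,65),(290,65),(290,228),(226,226)]),51);print('grip',g.round(1),g.mean(0).round(1))
n=onz(m,f([(131,43),(386,49)]),16);print('near',n.round(1))
b=onz(m,f([(66,105),(443,114)]),10);print('bare',b.round(1),b.mean(0))
l=onz(m,f([(64,432),(432,440)]),22.5);print('lip',l.round(1),l.mean(0))
e=onz(m,[(218,244),(288,246)],22.5);print('end',e.round(1))
for a,c in (n,b,l): d=c-a;print(np.hypot(*d[:2]),np.degrees(np.arctan2(-d[0],d[1])))
h=onz(m,f([(187,323),(314,325),(186,418),(311,421)]),16);print('holes',h.round(1))
for i,j in ((0,2),(1,3)): d=h[j]-h[i];print(np.degrees(np.arctan2(d[1],d[0])))
E
```

```text
grip [[ 534.6 -193.6   51. ]
 [ 534.6 -182.7   51. ]
 [ 563.1 -182.5   51. ]
 [ 562.7 -194.1   51. ]] [ 548.7 -188.2   51. ]
near [[ 531.6 -213.    16. ]
 [ 532.8 -163.2   16. ]]
bare [[ 543.6 -226.7   10. ]
 [ 545.6 -151.    10. ]] [ 544.59134453 -188.85649554   10.        ]
lip [[ 608.  -228.    22.5]
 [ 609.8 -152.6   22.5]] [ 608.88437424 -190.29943331   22.5       ]
end [[ 695.6 -230.8   22.5]
 [ 698.1 -153.8   22.5]]
49.80740530502682 -1.4233413951330232
75.68906547203659 -1.4537533646487668
75.39896948287765 -1.39126375304389
holes [[ 586.7 -202.8   16. ]
 [ 587.2 -176.8   16. ]
 [ 606.6 -203.2   16. ]
 [ 607.3 -177.2   16. ]]
-1.344969160539733
-1.2735917344400538
```

Dimensions agree: grip 28×11 mm, plate 49.8 mm wide, lip start 64 mm from the floor edge. The grip is at (549,−188.3) and the dock's yaw is −1.4°.

Emit:
carry_out --targets '[{"linear": [0.65,0,0.6],"rotation": [0,0,0.011]},{"linear": [0.62,0,0.9],"rotation": [0,0,0]},{"linear": [0,0,1],"rotation": [0,0,0]},{"linear": [0,0,1],"rotation": [0,0,0]},{"linear": [0,0,0.6],"rotation": [0,0,0]},{"linear": [0,0,0],"rotation": [0,0,0]},{"linear": [0,0,0],"rotation": [0,0,0]}]'

```text
time_s: 10.7
tool_pos: [550.9, -186.4, 62.6]
eef_rot: [0.001, 0.01, 1.0, 0.0]
contact_force: [0.9, 0.5, 0.9]
gripper_width: 60.0
finger_force: 0.0
```

```bash
python3 - <<'E'
from h import *
s=sense();print(s['time_s'],s['tool_pos'],s['eef_rot'],s['contact_force'])
m=camera_model('wrist');im=get_image('wrist')[:,:,::-1].copy();cv2.imwrite('pics/w5.png',im)
for d in outline_of('slide_grip','wrist')[:3]:
    ys,xs=np.where(d['mask']); print(round(d['score'],2),np.round(d['pixel']),xs.min(),xs.max(),ys.min(),ys.max())
print(proj(m,[[548.9,-188.3,51],[534.8,-188.3,51],[563,-188.3,51],s['tool_pos']]))
E
```

```text
10.7 [ 550.94370858 -186.38137929   62.64156792] [1.03087264e-03 9.93739940e-03 9.99950091e-01 3.16127327e-05] [0.896659   0.51160968 0.88418516]
0.9 [254. 261.] 209 295 181 363
0.89 [50. 80.] 0 128 0 154
[[252.25958736 238.72254608]
 [251.60159949 211.85359614]
 [252.88547525 264.28069263]
 [256.30513964 253.88338237]]
```

View pics/w5.png

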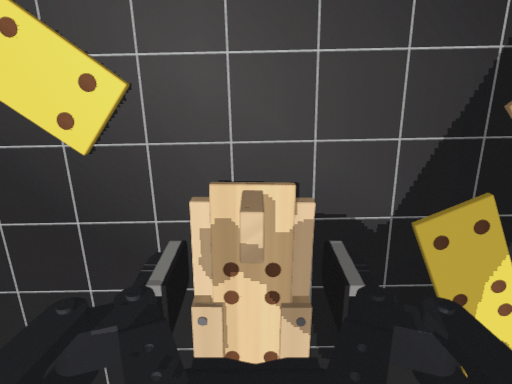

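The picture shows the grip at (252,228) between the open fingers, with the plate square to the tool. I shift about 2 mm, go down and pinch.

Emit:
carry_out --targets '[{"linear": [0.05,-0.05,0.5],"rotation": [0,0,0]},{"linear": [0,0,0.5],"rotation": [0,0,0]},{"linear": [0,0,0],"rotation": [0,0,0]},{"linear": [0,0,0],"rotation": [0,0,0]}]'

```text
time_s: 11.3
tool_pos: [547.9, -189.3, 21.8]
eef_rot: [0.0, 0.011, 1.0, 0.0]
contact_force: [-0.2, -0.1, 0.0]
gripper_width: 59.9
finger_force: 0.0
```

Emit:
carry_out --targets '[{"linear": [0,0,0],"rotation": [0,0,0]},{"linear": [0,0,0],"rotation": [0,0,0]},{"linear": [0,0,0],"rotation": [0,0,0]},{"linear": [0,0,0],"rotation": [0,0,0]},{"linear": [0,0,0],"rotation": [0,0,0]},{"linear": [0,0,0],"rotation": [0,0,0]},{"linear": [0,0,0],"rotation": [0,0,0]}]' --hand 1 --grip_force 40

```text
time_s: 12.18
tool_pos: [548.1, -189.4, 22.0]
eef_rot: [0.001, 0.011, 1.0, -0.0]
contact_force: [-0.2, 0.5, 5.8]
gripper_width: 11.7
finger_force: 40.6
```

Emit:
carry_out --targets '[{"linear": [0.15,0,0],"rotation": [0,0,0]},{"linear": [0.2,0,0],"rotation": [0,0,0]},{"linear": [0.25,0,0],"rotation": [0,0,0]},{"linear": [0.25,0,0],"rotation": [0,0,0]},{"linear": [0.25,0,0],"rotation": [0,0,0]},{"linear": [0.25,0,0],"rotation": [0,0,0]},{"linear": [0.25,0,0],"rotation": [0,0,0]},{"linear": [0.25,0,0],"rotation": [0,0,0]},{"linear": [0.15,0,0],"rotation": [0,0,0]},{"linear": [0,0,0],"rotation": [0,0,0]}]'

```text
time_s: 13.42
tool_pos: [465.9, -187.7, 21.3]
eef_rot: [-0.001, 0.011, 1.0, 0.0]
contact_force: [-0.5, -0.3, 6.4]
gripper_width: 11.4
finger_force: 41.0
```

Pulled 82 mm, past the lips, with the grip still held. I lift and carry the slide to the jig's mouth.

Emit:
carry_out --targets '[{"linear": [0,0,-0.3],"rotation": [0,0,0]},{"linear": [0,0,-0.6],"rotation": [0,0,0]},{"linear": [0,0,-0.7],"rotation": [0,0,0]},{"linear": [0,0,-0.6],"rotation": [0,0,0]},{"linear": [0,0.4,0],"rotation": [0,0,0]},{"linear": [-0.05,0.7,0],"rotation": [0,0,0]},{"linear": [-0.05,0.9,0],"rotation": [0,0,0]},{"linear": [-0.05,0.9,0],"rotation": [0,0,0]},{"linear": [-0.05,0.9,0],"rotation": [0,0,0]},{"linear": [-0.05,0.9,0],"rotation": [0,0,0]}]'

```text
time_s: 14.68
tool_pos: [478.4, 2.2, 107.3]
eef_rot: [-0.003, 0.01, 1.0, -0.0]
contact_force: [-0.3, 0.6, -0.4]
gripper_width: 11.4
finger_force: 39.9
```

Emit:
carry_out --targets '[{"linear": [-0.05,0.9,0],"rotation": [0,0,0]},{"linear": [-0.05,0.9,0],"rotation": [0,0,0]},{"linear": [0,0.9,0],"rotation": [0,0,0]},{"linear": [0,0.7,0],"rotation": [0,0,-0.025]},{"linear": [0,0.4,0],"rotation": [0,0,-0.025]},{"linear": [0,0,0],"rotation": [0,0,-0.025]},{"linear": [0,0,0],"rotation": [0,0,-0.025]},{"linear": [0,0,0],"rotation": [0,0,0]},{"linear": [0,0,0],"rotation": [0,0,0]}]'

```text
time_s: 15.8
tool_pos: [487.9, 151.3, 109.2]
eef_rot: [-0.0, -0.088, 0.996, -0.0]
contact_force: [-1.1, 0.7, -1.8]
gripper_width: 11.5
finger_force: 39.9
```

```bash
python3 - <<'E'
from h import *
s=sense();print(s['time_s'],s['tool_pos'],s['eef_rot'],s['contact_force'],s['gripper_width'])
y=np.radians(10.2);R=np.array([[np.cos(y),-np.sin(y)],[np.sin(y),np.cos(y)]])
print('jig xy',R.T@(s['tool_pos'][:2]-[650,181]))
m=camera_model('side');im=get_image('side')[:,:,::-1].copy()
a=im[130:250,190:350];a=cv2.resize(a,None,fx=4,fy=4,interpolation=cv2.INTER_CUBIC)
cv2.imwrite('pics/s6.png',a)
E
```

```text
15.8 [487.90330633 151.29869787 109.17922398] [-4.00346422e-04 -8.84831145e-02  9.96077566e-01 -2.45412002e-04] [-1.13880171  0.70029675 -1.82843031] 11.470044394612897
jig xy [-164.79450135   -0.52704021]
```

View pics/s6.png

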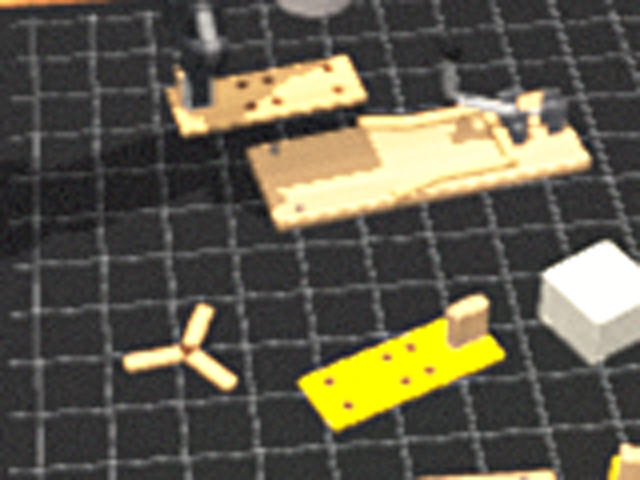

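The side crop shows the slide held level before the jig, its plate spanning (170,130) to (365,100) in the crop, with the clip raised and its knob at (455,60). I lower it onto the bed.

Emit:
carry_out --targets '[{"linear": [0,0.03,0.6],"rotation": [0,0,0]},{"linear": [0,0,0.7],"rotation": [0,0,0]},{"linear": [0,0,0.5],"rotation": [0,0,0]},{"linear": [0,0,0.2],"rotation": [0,0,0]},{"linear": [0,0,0.08],"rotation": [0,0,0]},{"linear": [0,0,0],"rotation": [0,0,0]},{"linear": [0,0,0],"rotation": [0,0,0]}]'

```text
time_s: 16.73
tool_pos: [488.7, 153.4, 27.1]
eef_rot: [0.001, -0.089, 0.996, 0.0]
contact_force: [0.2, -0.3, -1.2]
gripper_width: 11.4
finger_force: 40.0
```

```bash
python3 - <<'E'
from h import *
s=sense();print(s['time_s'],s['tool_pos'],s['eef_rot'],s['contact_force'],s['torque'],s['gripper_width'])
im=get_image('wrist')[:,:,::-1].copy();cv2.imwrite('pics/w7.png',im)
for c in ['wrist','side']:
    if c=='side':
        a=get_image('side')
    m=camera_model(c)
    for q in ['slide_grip','jig']:
        for d in outline_of(q,c)[:4]:
            ys,xs=np.where(d['mask']); print(c,q,round(d['score'],2),np.round(d['pixel']),xs.min(),xs.max(),ys.min(),ys.max())
            if c=='wrist' and d['score']>.5:
                for r in range(0,384,40):
                    w=np.where(d['mask'][r])[0]
                    if len(w): print(r,w.min(),w.max(),end='; ')
                print()
E
```

```text
16.725 [488.69165669 153.40833105  27.10366982] [ 8.44744057e-04 -8.89755752e-02  9.96033437e-01  1.61900202e-04] [ 0.24520227 -0.25614253 -1.16109582] [0.02195543 0.06136825 0.01910315] 11.365672649962905
wrist slide_grip 0.68 [256. 258.] 201 307 213 362
240 202 306; 280 240 269; 320 240 269; 360 238 271; 
side slide_grip 0.93 [292. 216.] 267 314 204 236
side slide_grip 0.89 [368. 259.] 342 396 242 267
side slide_grip 0.83 [257. 172.] 234 280 164 183
side slide_grip 0.78 [242. 321.] 215 263 292 344
side jig 0.68 [300. 166.] 255 336 139 186
```

Emit:
carry_out --targets '[{"linear": [0,-0.01,0.06],"rotation": [0,0,0]},{"linear": [0,0,0.05],"rotation": [0,0,0]},{"linear": [0,0,0],"rotation": [0,0,0]},{"linear": [0,0,0],"rotation": [0,0,0]}]'

```text
time_s: 17.52
tool_pos: [487.9, 152.6, 21.8]
eef_rot: [-0.0, -0.089, 0.996, -0.0]
contact_force: [-0.7, -0.3, 0.8]
gripper_width: 11.7
finger_force: 40.2
```

Emit:
carry_out --targets '[{"linear": [-0.15,0,0],"rotation": [0,0,0]},{"linear": [-0.2,0,0],"rotation": [0,0,0]},{"linear": [-0.2,0,0],"rotation": [0,0,0]},{"linear": [-0.2,0,0],"rotation": [0,0,0]},{"linear": [-0.2,0,0],"rotation": [0,0,0]},{"linear": [-0.2,0,0],"rotation": [0,0,0]},{"linear": [-0.1,0,0],"rotation": [0,0,0]},{"linear": [0,0,0],"rotation": [0,0,0]}]'

```text
time_s: 18.52
tool_pos: [537.3, 161.8, 22.0]
eef_rot: [-0.0, -0.089, 0.996, -0.0]
contact_force: [-2.0, -0.5, 4.2]
gripper_width: 11.9
finger_force: 40.7
```

```bash
python3 - <<'E'
from h import *
s=sense();print(s['time_s'],s['tool_pos'],s['eef_rot'],s['contact_force'],s['torque'])
im=get_image('wrist')[:,:,::-1].copy();cv2.imwrite('pics/w8.png',im)
# edges of bed & plate behind grip: print gradients along rows
g=cv2.GaussianBlur(im,(0,0),1).astype(float)
for r in (120,150,180,200,215,225,235,245):
    d=np.abs(np.diff(g[r],axis=0)).sum(1); pk=[i for i in range(130,390) if d[i]>18 and d[i]==d[i-3:i+4].max()]
    print(r,[(i,int(d[i])) for i in pk])
m=camera_model('wrist')
y=np.radians(10.2);R=np.array([[np.cos(y),-np.sin(y)],[np.sin(y),np.cos(y)]])
for p in [(-115,45,10),(-115,-45,10),(-60,45,10),(-60,-45,10)]: print(p,proj(m,np.r_[np.array([650,181])+R@p[:2],p[2]]).round(1))
E
```

```text
18.525 [537.31782447 161.78243344  22.0227165 ] [-3.43969562e-04 -8.89450885e-02  9.96036472e-01 -1.29747762e-05] [-2.03728358 -0.52012487  4.23691325] [-0.07043864  0.63305401 -0.05343468]
120 [(141, 168), (221, 26), (253, 118), (358, 104), (362, 104)]
150 [(138, 141), (142, 150), (234, 24), (244, 104), (248, 110), (350, 102), (354, 97)]
180 [(136, 171), (229, 26), (242, 102), (342, 102)]
200 [(134, 148), (138, 132), (239, 157), (337, 112), (345, 21), (351, 19), (363, 22), (364, 22)]
215 [(133, 158), (201, 88), (246, 32), (307, 98), (333, 114), (336, 114)]
225 [(132, 147), (201, 172), (242, 64), (247, 23), (267, 59), (308, 152), (330, 103)]
235 [(131, 131), (135, 137), (167, 63), (168, 63), (201, 81), (228, 42), (238, 45), (271, 44), (282, 33), (307, 64), (341, 61), (342, 61)]
245 [(134, 151), (164, 166), (219, 41), (225, 20), (237, 115), (272, 99), (284, 32), (295, 23), (345, 131)]
(-115, 45, 10) [[345.7 241.3]]
(-115, -45, 10) [[162.6 241.1]]
(-60, 45, 10) [[337.7 334. ]]
(-60, -45, 10) [[170.7 333.8]]
```

The bed edges (164, 345) and the plate (201, 308) are both centred at column 254.5, so the slide is lined up with the jig. I push on.

Emit:
carry_out --targets '[{"linear": [-0.15,0,0],"rotation": [0,0,0]},{"linear": [-0.2,0,0],"rotation": [0,0,0]},{"linear": [-0.2,0,0],"rotation": [0,0,0]},{"linear": [-0.2,0,0],"rotation": [0,0,0]},{"linear": [-0.2,0,0],"rotation": [0,0,0]},{"linear": [-0.2,0,0],"rotation": [0,0,0]},{"linear": [-0.15,0,0],"rotation": [0,0,0]},{"linear": [-0.1,0,0],"rotation": [0,0,0]},{"linear": [0,0,0],"rotation": [0,0,0]}]'

```text
time_s: 19.7
tool_pos: [592.3, 171.7, 22.0]
eef_rot: [-0.0, -0.089, 0.996, 0.0]
contact_force: [-2.7, -0.3, 4.8]
gripper_width: 11.5
finger_force: 40.7
```

Emit:
carry_out --targets '[{"linear": [-0.06,0,0],"rotation": [0,0,0]},{"linear": [-0.06,0,0],"rotation": [0,0,0]},{"linear": [0,0,0],"rotation": [0,0,0]}]'

```text
time_s: 20.08
tool_pos: [596.5, 172.5, 22.1]
eef_rot: [-0.001, -0.089, 0.996, -0.0]
contact_force: [-3.9, -0.6, 5.9]
gripper_width: 11.5
finger_force: 40.9
```

Emit:
carry_out --targets '[{"linear": [-0.05,0,0],"rotation": [0,0,0]},{"linear": [-0.03,0,0],"rotation": [0,0,0]},{"linear": [0,0,0],"rotation": [0,0,0]}]'

```text
time_s: 20.45
tool_pos: [599.2, 172.9, 22.0]
eef_rot: [-0.001, -0.089, 0.996, -0.0]
contact_force: [-4.1, -0.5, 6.9]
gripper_width: 11.1
finger_force: 41.0
```

Emit:
carry_out --targets '[{"linear": [-0.04,0,0],"rotation": [0,0,0]},{"linear": [0,0,0],"rotation": [0,0,0]}]'

```text
time_s: 20.7
tool_pos: [601.0, 173.3, 22.1]
eef_rot: [-0.001, -0.089, 0.996, -0.0]
contact_force: [-5.5, 0.1, 5.7]
gripper_width: 11.2
finger_force: 41.0
```

Emit:
carry_out --targets '[{"linear": [-0.04,0,0],"rotation": [0,0,0]},{"linear": [0,0,0],"rotation": [0,0,0]}]'

```text
time_s: 20.95
tool_pos: [602.1, 173.5, 22.0]
eef_rot: [-0.001, -0.089, 0.996, -0.0]
contact_force: [-5.2, -1.4, 6.1]
gripper_width: 11.3
finger_force: 41.1
```

Emit:
carry_out --targets '[{"linear": [-0.04,0,0],"rotation": [0,0,0]},{"linear": [0,0,0],"rotation": [0,0,0]}]'

```text
time_s: 21.2
tool_pos: [602.1, 173.5, 22.0]
eef_rot: [-0.003, -0.089, 0.996, -0.001]
contact_force: [-8.7, -1.8, 9.9]
gripper_width: 11.5
finger_force: 41.6
```

Emit:
carry_out --targets '[{"linear": [-0.04,0,0],"rotation": [0,0,0]},{"linear": [0,0,0],"rotation": [0,0,0]}]'

```text
time_s: 21.45
tool_pos: [602.1, 173.5, 22.0]
eef_rot: [-0.005, -0.089, 0.996, -0.001]
contact_force: [-12.1, -2.2, 14.1]
gripper_width: 11.6
finger_force: 42.0
```

The slide stopped at x=602.1 while the push force rose to 12 N, so it is home (jig x ≈ −47.5, given −48). I ease off, release and rise.

Emit:
carry_out --targets '[{"linear": [0.05,0,0],"rotation": [0,0,0]},{"linear": [0,0,0],"rotation": [0,0,0]}]'

```text
time_s: 21.7
tool_pos: [602.1, 173.5, 22.0]
eef_rot: [-0.002, -0.089, 0.996, -0.001]
contact_force: [-7.0, -1.0, 9.4]
gripper_width: 11.2
finger_force: 41.4
```

Emit:
carry_out --targets '[{"linear": [0,0,0],"rotation": [0,0,0]},{"linear": [0,0,0],"rotation": [0,0,0]},{"linear": [0,0,0],"rotation": [0,0,0]},{"linear": [0,0,0],"rotation": [0,0,0]},{"linear": [0,0,-0.2],"rotation": [0,0,0]},{"linear": [0,0,-0.6],"rotation": [0,0,0]},{"linear": [0,0,-1],"rotation": [0,0,0]},{"linear": [0,0,-1],"rotation": [0,0,0]},{"linear": [0,0,-0.8],"rotation": [0,0,0]},{"linear": [0,0,0],"rotation": [0,0,0]}]' --hand 0.3

```text
time_s: 22.95
tool_pos: [607.3, 175.0, 170.4]
eef_rot: [0.004, -0.089, 0.996, 0.001]
contact_force: [0.3, 0.4, -0.5]
gripper_width: 59.6
finger_force: 0.0
```

```bash
python3 - <<'E'
from h import *
s=sense();print(s['time_s'],s['tool_pos'],s['eef_rot'],s['contact_force'],s['gripper_width'])
m=camera_model('wrist');im=get_image('wrist')[:,:,::-1].copy();cv2.imwrite('pics/w9.png',im)
y=np.radians(10.2);R=np.array([[np.cos(y),-np.sin(y)],[np.sin(y),np.cos(y)]]);o=np.array([650,181])
P=lambda x,yy,z:proj(m,np.r_[o+R@[x,yy],z])[0].round(1)
print('pred grip top near/far',P(-62,0,51),P(-34,0,51),'near end corners',P(-65,25,16),P(-65,-25,16),'stop',P(75,0,20),'knob',P(34,0,111))
for q in ['slide_grip','clip_knob','jig']:
    for d in outline_of(q,'wrist')[:3]:
        ys,xs=np.where(d['mask']); print(q,round(d['score'],2),np.round(d['pixel']),xs.min(),xs.max(),ys.min(),ys.max())
g=cv2.GaussianBlur(im,(0,0),0.8).astype(float)
def pk(v,a,b): 
    d=np.abs(np.diff(v,axis=0)).sum(1);return [(i,int(d[i])) for i in range(a,b) if d[i]>16 and d[i]==d[i-2:i+3].max()]
for c in (238,245,255,262,270): print('col',c,pk(g[:,c],20,320))
for r in (80,110,130,150): print('row',r,pk(g[r],150,360))
E
```

```text
22.95 [607.32893087 174.96694236 170.40190478] [ 4.22288772e-03 -8.90220674e-02  9.96020334e-01  8.55676950e-04] [ 0.26017901  0.40210106 -0.53339517] 59.60601874838277
pred grip top near/far [253.8 156.5] [253.8 191. ] near end corners [282.9 144.2] [225.  144.2] stop [254.  286.8] knob [253.5 311.8]
slide_grip 0.97 [ 27. 149.] 0 76 48 220
slide_grip 0.61 [257. 211.] 225 282 143 284
clip_knob 0.59 [257. 300.] 241 267 268 325
jig 0.58 [225. 195.] 200 307 84 349
jig 0.45 [497. 213.] 466 511 173 258
col 238 [(45, 100), (83, 144), (143, 71), (199, 120), (208, 122), (219, 79), (220, 79), (228, 88), (249, 79), (264, 102), (272, 107), (283, 76), (286, 104), (295, 19), (304, 58), (307, 34), (310, 22)]
col 245 [(46, 84), (61, 25), (64, 17), (84, 147), (142, 59), (145, 59), (201, 69), (205, 26), (221, 57), (226, 50), (227, 50), (249, 75), (266, 87), (271, 38), (280, 56), (283, 56), (286, 68), (293, 77), (300, 81)]
col 255 [(38, 19), (48, 110), (83, 146), (142, 54), (148, 97), (156, 110), (191, 34), (202, 54), (241, 71), (255, 57), (258, 41), (268, 155), (276, 52), (300, 83), (312, 17), (318, 
[... 197 characters left out ...]
 (313, 18)]
col 270 [(51, 83), (83, 103), (113, 57), (118, 36), (144, 69), (162, 20), (199, 133), (208, 132), (219, 104), (228, 109), (248, 78), (254, 72), (264, 105), (272, 105), (277, 43), (278, 43), (283, 89), (286, 103), (293, 96), (303, 28), (309, 59)]
row 80 [(180, 111), (239, 101), (242, 91), (262, 27), (298, 68), (301, 68), (357, 112)]
row 110 [(177, 124), (201, 179), (208, 70), (218, 77), (269, 62), (290, 52), (299, 54), (306, 105), (352, 69), (358, 20)]
row 130 [(177, 111), (202, 186), (273, 64), (305, 102), (344, 60), (347, 50), (350, 21)]
row 150 [(154, 21), (161, 30), (172, 88), (175, 104), (203, 186), (226, 22), (247, 98), (260, 93), (277, 66), (304, 102), (339, 64), (342, 54)]
```

The slide's near end is at row 143 (predicted 144) and its grip at row 156 (predicted 156.5), so it stayed home after release. Back to the raised knob.

Emit:
carry_out --targets '[{"linear": [-0.9,-0.01,0],"rotation": [0,0,0]},{"linear": [-0.9,-0.01,0],"rotation": [0,0,0]},{"linear": [-0.15,0,0.2],"rotation": [0,0,0]},{"linear": [0,0,0.6],"rotation": [0,0,0]},{"linear": [0,0,0],"rotation": [0,0,0]},{"linear": [0,0,0],"rotation": [0,0,0]}]'

```text
time_s: 23.9
tool_pos: [680.5, 186.7, 133.4]
eef_rot: [-0.001, -0.089, 0.996, -0.0]
contact_force: [0.0, 0.4, 1.3]
gripper_width: 60.0
finger_force: 0.0
```

Emit:
carry_out --targets '[{"linear": [-0.08,0.01,0.5],"rotation": [0,0,0]},{"linear": [0,0,0.47],"rotation": [0,0,0]},{"linear": [0,0,0],"rotation": [0,0,0]}]'

```text
time_s: 24.28
tool_pos: [682.1, 186.8, 91.5]
eef_rot: [-0.003, -0.089, 0.996, -0.001]
contact_force: [-0.3, 0.1, 0.7]
gripper_width: 59.6
finger_force: 0.0
```

Emit:
carry_out --targets '[{"linear": [0,0,0],"rotation": [0,0,0]},{"linear": [0,0,0],"rotation": [0,0,0]},{"linear": [0,0,0],"rotation": [0,0,0]},{"linear": [0,0,0],"rotation": [0,0,0]},{"linear": [0,0,0],"rotation": [0,0,0]},{"linear": [0,0,0],"rotation": [0,0,0]}]' --hand 1 --grip_force 30

```text
time_s: 25.02
tool_pos: [685.0, 188.3, 96.0]
eef_rot: [0.001, -0.089, 0.996, 0.0]
contact_force: [-0.0, 0.9, 3.4]
gripper_width: 17.3
finger_force: 32.8
```

Emit:
carry_out --targets '[{"linear": [0.14,0,0.11],"rotation": [0,0,0]},{"linear": [0.14,0,0.12],"rotation": [0,0,0]},{"linear": [0.12,0,0.13],"rotation": [0,0,0]},{"linear": [0.12,0,0.14],"rotation": [0,0,0]},{"linear": [0.1,0,0.15],"rotation": [0,0,0]},{"linear": [0.1,0,0.155],"rotation": [0,0,0]},{"linear": [0.08,0,0.165],"rotation": [0,0,0]},{"linear": [0.07,0,0.165],"rotation": [0,0,0]},{"linear": [0.04,0,0.13],"rotation": [0,0,0]},{"linear": [0,0,0],"rotation": [0,0,0]}]'

```text
time_s: 26.28
tool_pos: [647.7, 181.6, 43.5]
eef_rot: [-0.001, -0.089, 0.996, 0.0]
contact_force: [-2.7, 1.9, 0.6]
gripper_width: 17.2
finger_force: 33.8
```

Emit:
carry_out --targets '[{"linear": [0,0,0.03],"rotation": [0,0,0]},{"linear": [0,0,0],"rotation": [0,0,0]}]'

```text
time_s: 26.52
tool_pos: [647.6, 181.6, 43.0]
eef_rot: [-0.001, -0.089, 0.996, 0.0]
contact_force: [-4.6, 2.7, 3.0]
gripper_width: 17.4
finger_force: 34.0
```

Emit:
carry_out --targets '[{"linear": [0,0,0],"rotation": [0,0,0]},{"linear": [0,0,0],"rotation": [0,0,0]},{"linear": [0,0,0],"rotation": [0,0,0]},{"linear": [0,0,0],"rotation": [0,0,0]},{"linear": [0,0,-0.3],"rotation": [0,0,0]},{"linear": [0,0,-0.8],"rotation": [0,0,0]},{"linear": [0,0,-1],"rotation": [0,0,0]},{"linear": [0,0,-1],"rotation": [0,0,0]},{"linear": [0,0,-0.9],"rotation": [0,0,0]},{"linear": [0,0,0],"rotation": [0,0,0]}]' --hand 0.3

```text
time_s: 27.78
tool_pos: [651.7, 182.7, 209.2]
eef_rot: [0.005, -0.089, 0.996, 0.001]
contact_force: [-0.1, 0.5, -0.3]
gripper_width: 59.9
finger_force: 0.0
```

```bash
python3 - <<'E'
from h import *
s=sense();print(s['time_s'],s['tool_pos'],s['contact_force'],s['gripper_width'])
m=camera_model('wrist');im=get_image('wrist')[:,:,::-1].copy();cv2.imwrite('pics/w10.png',im)
y=np.radians(10.2);R=np.array([[np.cos(y),-np.sin(y)],[np.sin(y),np.cos(y)]]);o=np.array([650,181])
P=lambda x,yy,z:proj(m,np.r_[o+R@[x,yy],z])[0].round(1)
print('pred grip top near/far',P(-62,0,51),P(-34,0,51),'near end',P(-65,0,16),'bed end',P(-115,0,10),'knob .08',P(-3,0,59.5),'0',P(-5,0,52),'up',P(34,0,111),'slide tip',P(75,0,16),'stop edge',P(75,0,20))
for q in ['slide_grip','clip_knob','jig']:
    for d in outline_of(q,'wrist')[:2]:
        ys,xs=np.where(d['mask']); print(q,round(d['score'],2),np.round(d['pixel']),xs.min(),xs.max(),ys.min(),ys.max())
g=cv2.GaussianBlur(im,(0,0),0.8).astype(float)
dark=im.max(2)<45
for c in (250,255,260): 
    d=np.abs(np.diff(g[:,c],axis=0)).sum(1);print('col',c,[(i,int(d[i])) for i in range(5,320) if d[i]>20 and d[i]==d[i-2:i+3].max()])
r=np.where(dark[100:300,252:259].all(1))[0]+100;print('dark rows',r.min() if len(r) else None,r.max() if len(r) else None,r[:40])
E
```

```text
27.775 [651.6528877  182.69518354 209.16017074] [-0.05679392  0.48188158 -0.28273137] 59.91307143771075
pred grip top near/far [254.1  93.4] [254.2 127. ] near end [254.2  88.2] bed end [254.2  30.4] knob .08 [254.1 164.4] 0 [254.2 160.1] up [254.  228.4] slide tip [254.3 226.2] stop edge [254.3 227.8]
slide_grip 0.93 [38. 80.] 0 87 0 157
slide_grip 0.81 [258. 147.] 227 281 87 226
clip_knob 0.57 [257. 196.] 244 265 155 251
jig 0.6 [252. 156.] 204 304 30 285
col 250 [(30, 155), (91, 85), (127, 29), (155, 185), (161, 25), (173, 171), (186, 108), (190, 241), (203, 40), (207, 44), (244, 78), (251, 48), (261, 61), (276, 63), (287, 90)]
col 255 [(31, 143), (91, 89), (126, 68), (131, 55), (155, 187), (161, 21), (173, 163), (186, 103), (190, 230), (199, 37), (202, 48), (241, 75), (251, 35), (256, 82), (269, 102), (279, 75), (288, 91)]
col 260 [(30, 118), (42, 31), (47, 62), (54, 30), (91, 73), (126, 56), (130, 52), (155, 189), (173, 165), (186, 99), (190, 222), (199, 56), (236, 81), (245, 21), (250, 51), (253, 32), (259, 68), (271, 40), (276, 77), (285, 36), (288, 59), (291, 65)]
dark rows 157 190 [157 158 159 160 170 171 172 173 190]
```

The knob is centred on row 164 (predicted 164.4 at 0.08 rad). The slide spans rows 87–226, with its tip at the predicted stop row of 226–228. Nothing is touching, so I hand in.

```bash
python3 -c "from plant import job_done;print(job_done())"
```

```text
the job is handed in; nothing more can be done
None
```

I raised the clip, drew the slide from the dock and pushed it home against the stop, then lowered the clip onto it and let go; I handed the job in at about 28 s of the allowed 72 s, but the hand-in gave no verdict.

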